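# Put a brass lamp column under the guard of a cleaning station and start it

## Task

Lift the cleaning station's hinged clear guard right up, then lower the lamp column (the long brass piece with a square plate at each end) into the padded nest, without dropping it, so that it lies flat between the corner stops, either way round, and let go. Lower the guard fully closed, and only then start the station: push the knob down firmly, turn it clockwise to its end while it is down, and let it spring back up. Leave everything else on the bench where it is.

Things in the scene. Friction and masses are not known exactly. Their poses are not given: they have to be found in the camera images.
- station: Grey cleaning station fixed to the bench: open tray 200 (x) x 240 (y) x 80 mm high, 6 mm walls, and on its +y side a grey control housing 90 x 90 x 70 mm high, centred at x 20, y 185 mm, with the start knob on top. Origin: under the tray's centre, on the bench; -x faces the robot, z up.
- nest (a point): Where the column's centre lies when nested: tray centre, 48 mm above the bench, 28 mm above a grey pad. The column's length lies along this y axis (axes as the station). Four L-shaped black corner stops, 12 mm high, leave 7 mm of room on each side and at each end; the middle 76 mm of the long sides is free for fingers. Tray walls are 94 mm off in x, 114 in y.
- guard (a joint): Guard angle, rad: 0 closed, flat on the tray; 1.6 fully up. Lift it beyond 1.35 (1.5 is good). Stiff hinge: it stays where it is left (about 5 N at the handle lifts it, 1 to 2 N lowers it). It may start slightly ajar.
- guard_hinge (a point): Middle of the hinge line, on the far (+x) upper edge of the tray, 81 mm above the bench; y is the hinge line, along the station's y; axes turn with the guard. The guard, 200 x 240 mm, is a clear window in an 8 mm thick aluminium frame.
- guard_handle (a point): Middle of the handle: dark round bar 12 mm thick, 120 mm long, parallel to the hinge, 50 mm in front of the guard's front edge, 250 mm from the hinge along the guard and 15 mm above its underside (which passes through the hinge). Axes as guard_hinge. 96 mm above the bench when closed, about 330 when up. Pinch it from above, across the bar.
- knob (a joint): Start knob angle, rad: 0 off, 1.3 at its end stop (on; counts from 1.1), growing clockwise seen from above. A catch blocks it beyond about 0.15 until it is pressed down; turned past about 0.6 and let go, it springs up and is locked on.
- knob_press (a joint): How far the knob is pressed, m: 0 up, 0.010 fully down. The catch clears at about 0.0085, so press fully down. A spring resists with 4 N at first, 8 N fully down.
- knob_grip (a point): On the knob's vertical turning axis, about half-way up its upright black bar: 14 mm thick (this y axis: pinch along y), 52 mm long (x axis), 50 mm high, on a round skirt of 27 mm radius. Knob up: this point is 122 mm above the bench, bar top 140, skirt top 90; it goes down with the press.
- column_center (a point): Centre of the lamp column, loose, brass, 0.35 kg, on its side: round shaft 42 mm thick, 90 mm long, between two square plates 56 x 56 x 10 mm (110 mm over the plates); a ball finial sticks out 24 mm at one end. Point: on the shaft's axis midway between the plates, 28 mm above what it lies on; x along the shaft to the finial, z up. Pinch the shaft across y.
- font: Bystander: squat round brass lamp bowl, 76 mm wide, 58 mm high, standing. Not the column; leave it. Origin under its centre.
- bottle: Bystander: clear bottle with a blue cap, 64 mm wide, 120 mm high. Origin under its centre.
- stick_jar: Bystander: glass jar 76 mm wide, 85 mm high, with wooden sticks standing in it up to 160 mm. Origin under its centre.

How it is judged:
By the outcome, as a careful person would: the job done as asked, in the order asked, and still so for the second after the job is handed in, with the robot touching nothing.
It also fails if it takes over 72 s, if anything falls off the work surface, if the arm or the gripper's body presses on something with over 40 N, if the wrist force passes 120 N, or if a joint passes its speed limit or range.

## Robot

A 7-joint arm with a two-finger parallel gripper is mounted at the origin on the work surface. World frame = base frame: x ahead of the robot, y to its left, z up, the work surface at z = 0. Lengths are in m, angles in rad, forces in N, time in s.
With the tool pointing down it reaches from about 0.4 to 0.875 m from the base axis. Payload 19.3 kg.
Tool frame: the origin (TCP) lies at the very end of the fingers, on their centre line; the grasp point (between the pads) lies 19 mm behind it; z points along the fingers, y is the direction in which the jaws open and shut (so a half turn about z gives the same grasp; the last joint's range is limited). The gripper opens to 85 mm and grips with 20 to 120 N. Pads are 22 mm wide; open, the fingers measure 114 mm over their backs; the gripper's body (76 mm by 85 mm) begins 54 mm behind the grasp point. The pads swing forward as they close: fully open they stand 13 mm farther back than shut.
Start: joints at [-1.338, 0.521, -0.036, 1.599, 0.021, 1.021, -0.113], TCP at [0.186, 0.597, 0.231] pointing down, gripper open.
Joint ranges: [-2.91, 2.91], [-0.3, 2.13], [-1.5, 1.42], [0.17, 2.43], [-1.26, 4.41], [0.16, 1.93], [-2.52, 2.52]. Speed limits (rad/s): [1.89, 1.89, 2.39, 2.39, 3.01, 3.01, 3.01].

## Interface

Orientations are given as [roll, pitch, yaw] about the fixed x, y, z axes, in that order (R = Rz(yaw) Ry(pitch) Rx(roll)).
In Python, from workcell import bot gives the robot as it stands. The module is installed in compiled form; this text tells all that it offers.
- The arm moves only by the shell command python3 -m inch 'ROWS' [FORCE]. ROWS is JSON, a list of rows, each an object of numbers: "dx", "dy", "dz": the shift along the tool's x, y, z in mm; "rx", "ry", "rz": the turn, a rotation vector about the tool's x, y, z in rad; "hand": the closure, from -1 (fully open) to 1 (shut), so that 0 is half open. In form: [{"dx": .., "dy": .., "dz": .., "rx": .., "ry": .., "rz": .., "hand": ..}, ...]. A call has 1 to 10 rows; each row shifts and turns the commanded pose from where the row before left it, along the tool's axes as they then stand; what a row does not reach is not made up. A row lasts 1/10 s, in which the tool goes at most 50 mm and 8.59 degrees, less where a joint would pass 70% of its speed; a pose out of reach is approached as far as the arm can. A call with a gripper value outside its range is refused whole. The fingers move at their own pace and stop on an object; FORCE is the grip in N (left out, the last holds). Time passes only in rows, so rows that do not move let the fingers close. It gives the time, the measured TCP pose, the force and the opening at its end, in the units of the state.
- bot.observe(): the state, without advancing time (a new reading comes with each control period).
- bot.grab_frame(name): name is "scene" or "top"; returns (picture, depth): 480x640x3 uint8, red, green, blue; 480x640 float32, m along the optical axis (not along the pixel's ray), 0 where there is no reading.
- bot.get_calibration(name): a dict with "vertical_fov" (degrees; the focal length in pixels is half the picture's height over the tangent of half this angle, whatever the lens; pixels are square), "cx", "cy" (the principal point, pixels), "origin" and "orientation" of the camera in the world. Camera axes: x right, y down, z forward; pixel columns grow to the right and rows downward; lengths in m; the calibration is good to about 2 mm. A picture is of the moment at which its call begins. get_calibration takes no time and is no camera call.
- bot.job_done(): hands the job in, once; it reports no verdict.
Trained networks look in the newest picture that a camera, given by its name, has taken for a name from the list of things; names that differ only in an ending like _2 or _b are one class to them, and where a whole thing is asked for, a point or a joint stands for the part that bears it (a point fixed in the world has none). Each returns a list of dicts, best first, with "score" (0 to 1); they miss things now and then, are a little off and sometimes report something else, mostly with a low value. They report only what shows in the picture. A call takes as long as a camera call.
- bot.trace(camera, target): "region" (480x640 bool, what is visible of it) and "box" ([left, top, right, bottom] in pixels, round what is visible of it).
- bot.tip_of(camera, target): "centre" ([row, column] in pixels: a listed point, or the origin of a listed thing).
The state is a dict: "clock": time; "qpos": joint angles; "qd": joint speeds; "joint_efforts": joint torques, N m; "position": TCP position; "tool_rot": TCP orientation; "force": force on the tool from outside, world axes, zero at the start; "moment": the same for the moment, N m; "grip_width": finger opening in m.
Only numpy, scipy, OpenCV 4.12 (cv2) and the standard library are available. Lean on these libraries where they do the work, as an engineer would, in place of code of your own. Each camera call takes 0.05 s, during which the arm holds its last target.

## Working session

There is one attempt and no reset: what is moved stays moved. The work goes in short steps, Python scripts to look and compute and a shell command to move; the robot and the scene stay as the last step left them, time stands still between calls to the robot, and variables do not carry over. Pictures are saved under pics/ and viewed, and the job is handed in when it is done.

```bash
mkdir -p pics
cat > h.py <<'E'
import numpy as np, cv2
from workcell import bot
from scipy.spatial.transform import Rotation as R
def cal(n):
    c=bot.get_calibration(n); f=240/np.tan(np.radians(c["vertical_fov"])/2)
    o=np.array(c["orientation"]); 
    M=R.from_euler('xyz',o).as_matrix() if o.shape==(3,) else (o if o.shape==(3,3) else R.from_quat(o).as_matrix())
    return f,c["cx"],c["cy"],np.array(c["origin"]),M
def px2w(n,r,c,d):
    f,cx,cy,o,M=cal(n); return o+M@np.array([(c-cx)/f*d,(r-cy)/f*d,d])
def ray_z(n,r,c,z):
    f,cx,cy,o,M=cal(n); v=M@np.array([(c-cx)/f,(r-cy)/f,1]); return o+v*(z-o[2])/v[2]
def cloud(n,d):
    f,cx,cy,o,M=cal(n); rr,cc=np.mgrid[0:480,0:640]
    return np.stack([(cc-cx)/f*d,(rr-cy)/f*d,d],-1)@M.T+o
def w2px(n,p):
    f,cx,cy,o,M=cal(n); q=M.T@(np.array(p)-o); return q[1]/q[2]*f+cy,q[0]/q[2]*f+cx
def shot(n,name):
    im,d=bot.grab_frame(n); cv2.imwrite(f"pics/{name}.png",im[:,:,::-1]); np.savez(f"pics/{name}.npz",im=im,d=d); return im,d
E
python3 - <<'E'
from h import *
np.set_printoptions(precision=4,suppress=True)
for n in("scene","top"):
    print(bot.get_calibration(n)); shot(n,n+"0")
    for t in["station","nest","guard_hinge","guard_handle","knob_grip","column_center","font","bottle","stick_jar"]:
        r=bot.tip_of(n,t); print(n,t,[(np.round(x["centre"],1),round(x["score"],2)) for x in r[:2]])
s=bot.observe();print(s)
E
```

```text
{'vertical_fov': 46.267659660722714, 'cx': 311.74701791079076, 'cy': 247.58209736298446, 'origin': array([1.3212, 0.1664, 1.3371]), 'orientation': array([-2.5749, -0.0105,  1.8147])}
scene station [(array([262.2, 257.7]), 0.89)]
scene nest [(array([254. , 255.5]), 0.79)]
scene guard_hinge [(array([282.4, 243.1]), 0.59)]
scene guard_handle [(array([198. , 265.1]), 0.7)]
scene knob_grip [(array([256.4, 323.9]), 0.61)]
scene column_center [(array([238. , 402.5]), 0.75)]
scene font [(array([278.6, 463.1]), 0.58)]
scene bottle [(array([308.5, 411.1]), 0.63), (array([234.5, 171.9]), 0.22)]
scene stick_jar [(array([234.3, 171.2]), 0.72)]
{'vertical_fov': 57.55695170422235, 'cx': 325.91580082727927, 'cy': 239.11676322488032, 'origin': array([0.4617, 0.0221, 1.0572]), 'orientation': array([-3.0427, -0.0271, -1.5928])}
top station [(array([232.3, 386.1]), 0.89)]
top nest []
top guard_hinge [(array([185.9, 389.2]), 0.97)]
top guard_handle [(array([291.5, 402.6]), 0.92)]
top knob_grip [(array([227.3, 310.3]), 0.88), (array([230.8, 386.3]), 0.54)]
top column_center [(array([302.7, 233.9]), 0.82)]
top font [(array([279.3, 156.4]), 0.81)]
top bottle [(array([218.1, 212.5]), 0.83)]
top stick_jar [(array([248.3, 496.2]), 0.57)]
{'clock': 1.0, 'qpos': array([-1.3382,  0.5214, -0.0363,  1.5995,  0.0212,  1.0211, -0.1128]), 'qd': array([-0.001 , -0.0009,  0.0001,  0.001 , -0.0004,  0.0014, -0.0011]), 'joint_efforts': array([ -0.0008, -92.6847,   1.977 , -37.0227,   0.0179,   0.0017,
         0.    ]), 'position': array([0.1864, 0.5965, 0.2313]), 'tool_rot': array([-3.1415,  0.    ,  2.8387]), 'force': array([-0.1867,  0.3266,  0.1231]), 'moment': array([ 0.0023, -0.0076, -0.0632]), 'grip_width': 0.08538413449153213}
```

View pictures.

View pics/top0.png

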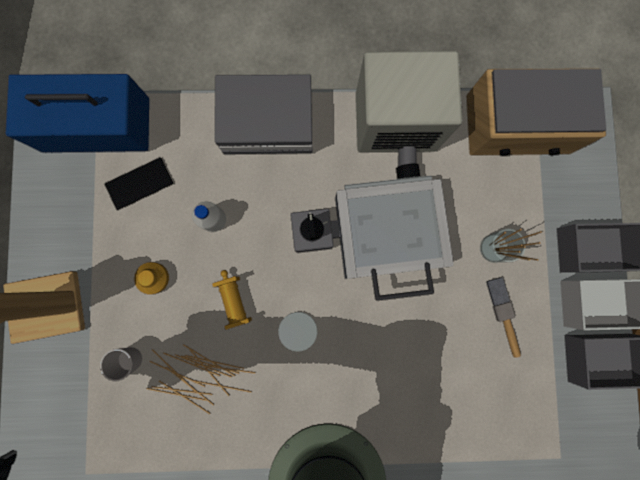

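View pics/scene0.png

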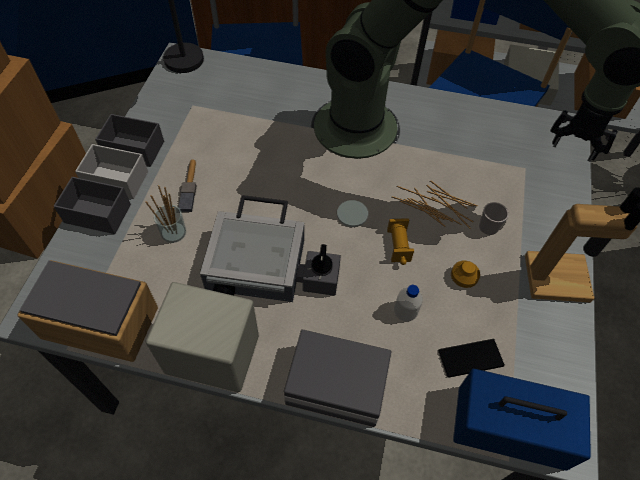

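Run:
```python
from h import *
np.set_printoptions(precision=4,suppress=True)
d=np.load("pics/top0.npz")["d"]; ds=np.load("pics/scene0.npz")["d"]
for t,r,c,z in [("hinge",185.9,389.2,.081),("handle",291.5,402.6,.1),("knob",227.3,310.3,.122),("col",302.7,233.9,.028),("font",279.3,156.4,0.03),("bottle",218,212.5,0),("jar",248,496,0)]:
    print(t,ray_z("top",r,c,z),px2w("top",r,c,d[int(r),int(c)]))
for t,r,c,z in [("hinge",282.4,243.1,.081),("handle",198,265.1,.1),("knob",256.4,323.9,.122),("col",238,402.5,.028)]:
    print("s",t,ray_z("scene",r,c,z),px2w("scene",r,c,ds[int(r),int(c)]))
```

```text
hinge [ 0.6772 -0.1537  0.081 ] [ 0.6753 -0.1521  0.09  ]
handle [ 0.4378 -0.1711  0.1   ] [ 0.4353 -0.191   0.0018]
knob [0.5802 0.0278 0.122 ] [0.5779 0.0277 0.1404]
col [0.4191 0.2088 0.028 ] [0.4199 0.2054 0.0468]
font [0.4771 0.387  0.03  ] [0.4768 0.3815 0.0457]
bottle [0.6228 0.2653 0.    ] [0.6092 0.2448 0.089 ]
jar [ 0.536  -0.4258  0.    ] [ 0.534  -0.4138  0.0282]
s hinge [ 0.6876 -0.1578  0.081 ] [ 0.6913 -0.156   0.0882]
s handle [ 0.4285 -0.1752  0.1   ] [ 0.4259 -0.1762  0.0964]
s knob [0.5858 0.0283 0.122 ] [0.5955 0.0302 0.138 ]
s col [0.4156 0.2169 0.028 ] [0.4288 0.2162 0.047 ]
```

Run:
```python
from h import *
np.set_printoptions(precision=4,suppress=True)
d=np.load("pics/top0.npz")["d"]; P=cloud("top",d); Q=cloud("scene",np.load("pics/scene0.npz")["d"])
for nm,C in(("top",P),("scene",Q)):
    C=C.reshape(-1,3)
    # handle
    m=(C[:,0]>.39)&(C[:,0]<.49)&(abs(C[:,1]+.17)<.09)&(C[:,2]>.08)&(C[:,2]<.2); H=C[m]
    b=H[H[:,0]<np.percentile(H[:,0],40)]
    print(nm,"handle n",len(H),"min",H.min(0),"max",H.max(0)); 
    for x in np.arange(.41,.5,.01):
        s=H[abs(H[:,0]-x)<.005]
        if len(s): print("  x",round(x,3),len(s),s[:,1].min(),s[:,1].max(),s[:,2].mean())
    # column
    m=(abs(C[:,0]-.42)<.12)&(abs(C[:,1]-.21)<.08)&(C[:,2]>.02)&(C[:,2]<.08); K=C[m]
    c,(w,h),a=cv2.minAreaRect((K[:,:2]*1000).astype(np.float32)); print("col rect",c,w,h,a,"zmax",K[:,2].max(),np.percentile(K[:,2],90))
    # guard plane
    m=(C[:,0]>.47)&(C[:,0]<.70)&(C[:,1]<-.02)&(C[:,1]>-.3)&(C[:,2]>.07)&(C[:,2]<.2); G=C[m]
    c,(w,h),a=cv2.minAreaRect((G[:,:2]*1000).astype(np.float32)); print("guard rect",c,w,h,a)
    A=np.c_[G[:,:2],np.ones(len(G))]; print("plane",np.linalg.lstsq(A,G[:,2],rcond=None)[0],len(G),np.percentile(G[:,2],[5,50,95]))
    # housing
    m=(abs(C[:,0]-.58)<.08)&(abs(C[:,1]-.03)<.07)&(C[:,2]>.06)&(C[:,2]<.078); G=C[m]
    c,(w,h),a=cv2.minAreaRect((G[:,:2]*1000).astype(np.float32)); print("housing",c,w,h,a)
    m=(abs(C[:,0]-.58)<.05)&(abs(C[:,1]-.03)<.05)&(C[:,2]>.13)&(C[:,2]<.15); G=C[m]
    c,(w,h),a=cv2.minAreaRect((G[:,:2]*1000).astype(np.float32)); print("knobbar",c,w,h,a,G.mean(0))
```

```text
top handle n 907 min [ 0.4203 -0.2586  0.0813] max [ 0.49   -0.08    0.1081]
  x 0.42 49 -0.16469470027719205 -0.10971846122991633 0.10204644043740765
  x 0.43 225 -0.23725138990825032 -0.10768022462165638 0.10270137843253739
  x 0.44 101 -0.23793435748379557 -0.10632621669516917 0.10187781229631167
  x 0.45 46 -0.23754194118461938 -0.10664673016120471 0.10013781550679626
  x 0.46 53 -0.23585170000720398 -0.10519142780960938 0.09854300268058581
  x 0.47 58 -0.23560147038413146 -0.08020818927894373 0.09599538787325856
  x 0.48 211 -0.23507935691800005 -0.08004176365351444 0.09170678294138913
  x 0.49 164 -0.25860040558280595 -0.0803713304239557 0.09075633501841285
col rect (431.7776794433594, 216.47799682617188) 133.22677612304688 55.34188461303711 15.959638595581055 zmax 0.060124899324268344 0.05491167364813559
guard rect (576.8970336914062, -149.46751403808594) 228.0503692626953 261.99029541015625 5.3615570068359375
plane [-0.0139 -0.0027  0.0956] 9858 [0.0843 0.0878 0.0917]
housing (595.8861694335938, 17.3519287109375) 116.5399398803711 110.61888885498047 5.669175624847412
knobbar 
[... 624 characters left out ...]
840426309
  x 0.48 90 -0.23868282241249503 -0.08050465477046251 0.09155350958850654
  x 0.49 87 -0.25808095397023645 -0.08199371442763947 0.09063086107293034
col rect (434.06292724609375, 212.64883422851562) 134.93736267089844 56.54639434814453 16.260486602783203 zmax 0.06388182920383345 0.054007499537106
guard rect (580.4146728515625, -152.27069091796875) 233.29478454589844 264.03643798828125 5.166281223297119
plane [-0.0199 -0.0049  0.0986] 6541 [0.0816 0.0877 0.0931]
housing (594.272216796875, 13.23959732055664) 106.748779296875 110.42161560058594 5.497622966766357
knobbar (585.6417236328125, 22.94109344482422) 56.936397552490234 14.045490264892578 5.580048561096191 [0.588  0.023  0.1386]
```

Run:
```python
import cv2
im=cv2.imread("pics/top0.png"); a=cv2.resize(im[150:320,270:470],None,fx=4,fy=3.5,interpolation=cv2.INTER_CUBIC)[:600,:800]
cv2.imwrite("pics/crop0.png",a)
im=cv2.imread("pics/top0.png"); cv2.imwrite("pics/crop1.png",cv2.resize(im[240:350,190:290],None,fx=5,fy=5,interpolation=cv2.INTER_CUBIC))
```

```text
(no output)
```

View pics/crop0.png

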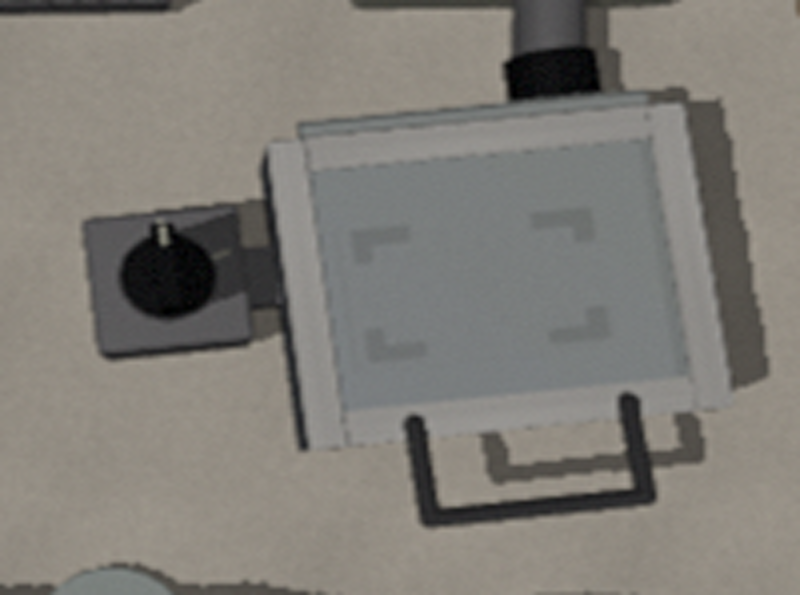

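View pics/crop1.png

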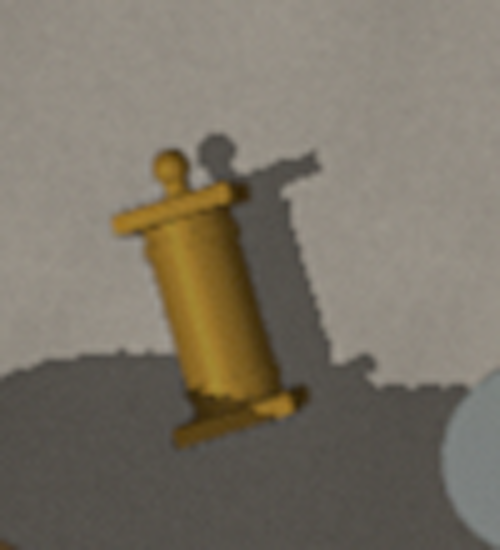

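```bash
python3 - <<'E'
from h import *
np.set_printoptions(precision=3,suppress=True)
for n in("top","scene"):
    C=cloud(n,np.load(f"pics/{n}0.npz")["d"]).reshape(-1,3)
    print(n)
    for nm,x0,x1,y0,y1 in [("stand",.3,.6,.5,.75),("mid",.25,.55,.1,.5),("behind",.7,1.0,-.35,0.05),("behind2",.7,1.0,.0,.3)]:
        m=(C[:,0]>x0)&(C[:,0]<x1)&(C[:,1]>y0)&(C[:,1]<y1)&(C[:,2]>.05); G=C[m]
        if len(G): print(nm,len(G),G.min(0),G.max(0),np.percentile(G[:,2],90))
E
python3 -m inch '[{"rz":0.147,"dz":-8,"hand":-1},{"rz":0.147,"dz":-8,"hand":-1},{"rz":0.147,"dz":-8,"hand":-1},{"rz":0.147,"dz":-8,"hand":-1},{"rz":0.147,"dz":-8,"hand":-1},{"rz":0.147,"dz":-8,"hand":-1},{"rz":0.147,"dz":-8,"hand":-1},{"rz":0.147,"dz":-8,"hand":-1}]' 30
```

```text
top
stand 1767 [0.402 0.57  0.05 ] [0.456 0.602 0.269] 0.2500618836421297
mid 982 [0.258 0.172 0.05 ] [0.498 0.491 0.078] 0.07388448938278322
behind 10851 [ 0.7   -0.289  0.05 ] [0.937 0.05  0.205] 0.20066346526330214
behind2 7170 [0.776 0.021 0.05 ] [0.938 0.242 0.105] 0.10024262874610261
scene
stand 3985 [0.377 0.566 0.05 ] [0.464 0.72  0.363] 0.31788766438127536
mid 694 [0.26  0.169 0.05 ] [0.508 0.486 0.081] 0.07241589763618324
behind 9466 [ 0.7   -0.291  0.05 ] [0.943 0.05  0.207] 0.20150495097643029
behind2 6921 [0.78  0.018 0.05 ] [0.943 0.238 0.107] 0.10144979757185624schema error: expected keys dx, dy, dz, rx, ry, rz, hand
```

```bash
python3 -m inch '[{"dx":0,"dy":0,"dz":-8,"rx":0,"ry":0,"rz":0.147,"hand":-1},{"dx":0,"dy":0,"dz":-8,"rx":0,"ry":0,"rz":0.147,"hand":-1},{"dx":0,"dy":0,"dz":-8,"rx":0,"ry":0,"rz":0.147,"hand":-1},{"dx":0,"dy":0,"dz":-8,"rx":0,"ry":0,"rz":0.147,"hand":-1},{"dx":0,"dy":0,"dz":-8,"rx":0,"ry":0,"rz":0.147,"hand":-1},{"dx":0,"dy":0,"dz":-8,"rx":0,"ry":0,"rz":0.147,"hand":-1},{"dx":0,"dy":0,"dz":-8,"rx":0,"ry":0,"rz":0.147,"hand":-1},{"dx":0,"dy":0,"dz":-8,"rx":0,"ry":0,"rz":0.147,"hand":-1}]' 30
python3 -m inch '[{"dx":-37,"dy":23,"dz":0,"rx":0,"ry":0,"rz":0,"hand":-1},{"dx":-37,"dy":23,"dz":0,"rx":0,"ry":0,"rz":0,"hand":-1},{"dx":-37,"dy":23,"dz":0,"rx":0,"ry":0,"rz":0,"hand":-1},{"dx":-37,"dy":23,"dz":0,"rx":0,"ry":0,"rz":0,"hand":-1},{"dx":-37,"dy":23,"dz":0,"rx":0,"ry":0,"rz":0,"hand":-1},{"dx":-37,"dy":23,"dz":0,"rx":0,"ry":0,"rz":0,"hand":-1},{"dx":-37,"dy":23,"dz":0,"rx":0,"ry":0,"rz":0,"hand":-1},{"dx":-37,"dy":23,"dz":0,"rx":0,"ry":0,"rz":0,"hand":-1},{"dx":-37,"dy":23,"dz":0,"rx":0,"ry":0,"rz":0,"hand":-1},{"dx":-37,"dy":23,"dz":0,"rx":0,"ry":0,"rz":0,"hand":-1}]'
```

```text
clock: 1.8
position: [0.1863, 0.5965, 0.2957]
tool_rot: [-3.142, -0.0, 1.657]
force: [-0.1, -0.1, 0.2]
grip_width: 0.0855
clock: 2.8
position: [0.4502, 0.2478, 0.2956]
tool_rot: [3.141, -0.0, 1.663]
force: [-0.1, -0.3, 0.4]
grip_width: 0.0852
```

```bash
python3 -m inch '[{"dx":-42,"dy":-6,"dz":8,"rx":0,"ry":0,"rz":0,"hand":-1},{"dx":-42,"dy":-6,"dz":8,"rx":0,"ry":0,"rz":0,"hand":-1},{"dx":-42,"dy":-6,"dz":8,"rx":0,"ry":0,"rz":0,"hand":-1},{"dx":-42,"dy":-6,"dz":8,"rx":0,"ry":0,"rz":0,"hand":-1},{"dx":-42,"dy":-6,"dz":8,"rx":0,"ry":0,"rz":0,"hand":-1},{"dx":-42,"dy":-6,"dz":8,"rx":0,"ry":0,"rz":0,"hand":-1},{"dx":-42,"dy":-6,"dz":8,"rx":0,"ry":0,"rz":0,"hand":-1},{"dx":-42,"dy":-6,"dz":8,"rx":0,"ry":0,"rz":0,"hand":-1},{"dx":-42,"dy":-6,"dz":8,"rx":0,"ry":0,"rz":0,"hand":-1},{"dx":-42,"dy":-6,"dz":0,"rx":0,"ry":0,"rz":0,"hand":-0.5}]'
python3 - <<'E'
from h import *
s=bot.observe();print(s["position"],s["qpos"])
im,d=shot("scene","s1"); cv2.imwrite("pics/s1c.png",cv2.resize(im[120:320,150:350,::-1],None,fx=3,fy=3))
E
```

```text
clock: 3.8
position: [0.4276, -0.176, 0.2227]
tool_rot: [-3.141, -0.0, 1.663]
force: [0.7, 0.7, -0.3]
grip_width: 0.0729
[ 0.4275949  -0.17597924  0.22271556] [-0.19963305  0.31681832  0.57675411  2.04224632 -0.22908889  0.84498434
  0.60002266]
```

View pics/s1c.png

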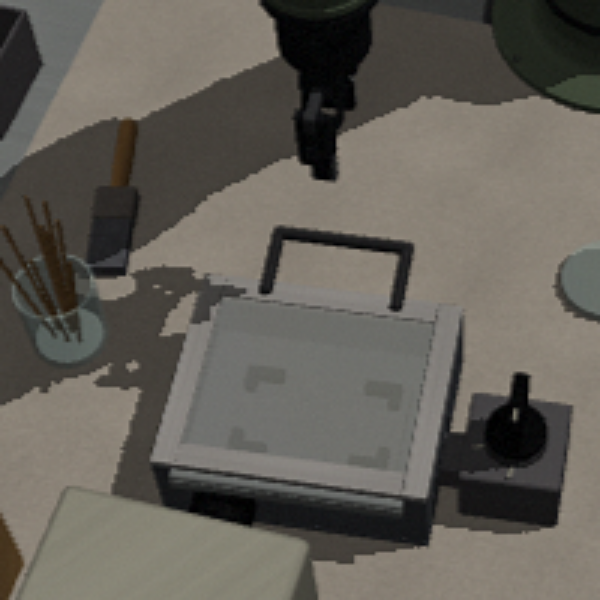

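```bash
python3 -m inch '[{"dx":0,"dy":4,"dz":10,"rx":0,"ry":0,"rz":0,"hand":-0.1},{"dx":0,"dy":0,"dz":25,"rx":0,"ry":0,"rz":0,"hand":-0.1},{"dx":0,"dy":0,"dz":30,"rx":0,"ry":0,"rz":0,"hand":-0.1},{"dx":0,"dy":0,"dz":30,"rx":0,"ry":0,"rz":0,"hand":-0.1},{"dx":0,"dy":0,"dz":30,"rx":0,"ry":0,"rz":0,"hand":-0.1},{"dx":0,"dy":0,"dz":20,"rx":0,"ry":0,"rz":0,"hand":-0.1},{"dx":0,"dy":0,"dz":0,"rx":0,"ry":0,"rz":0,"hand":1},{"dx":0,"dy":0,"dz":0,"rx":0,"ry":0,"rz":0,"hand":1},{"dx":0,"dy":0,"dz":0,"rx":0,"ry":0,"rz":0,"hand":1},{"dx":0,"dy":0,"dz":0,"rx":0,"ry":0,"rz":0,"hand":1}]' 40
```

```text
clock: 4.85
position: [0.4323, -0.1739, 0.0791]
tool_rot: [3.141, 0.0, 1.663]
force: [-3.0, -0.1, 1.1]
grip_width: 0.0107
```

```bash
python3 -m inch '[{"dx":0,"dy":1.5,"dz":-12.5,"rx":0,"ry":0,"rz":0,"hand":1},{"dx":0,"dy":1.5,"dz":-12.5,"rx":0,"ry":0,"rz":0,"hand":1},{"dx":0,"dy":2.5,"dz":-12,"rx":0,"ry":0,"rz":0,"hand":1},{"dx":0,"dy":2.5,"dz":-12,"rx":0,"ry":0,"rz":0,"hand":1},{"dx":0,"dy":7.6,"dz":-24,"rx":0,"ry":0,"rz":0,"hand":1},{"dx":0,"dy":10,"dz":-23,"rx":0,"ry":0,"rz":0,"hand":1}]'
python3 -c "
from workcell import bot
s=bot.observe();print(s['moment'],s['qpos'])"
```

```text
clock: 5.45
position: [0.4579, -0.1715, 0.1757]
tool_rot: [3.141, -0.0, 1.663]
force: [10.9, 2.6, -13.0]
grip_width: 0.0103
[ 0.52888684 -1.9636221   0.03913568] [-0.16798006  0.43468994  0.53261081  2.02722584 -0.31645036  0.75879993
  0.64818138]
```

```bash
python3 -m inch '[{"dx":0,"dy":14,"dz":-21.5,"rx":0,"ry":0,"rz":0,"hand":1},{"dx":0,"dy":15,"dz":-20.5,"rx":0,"ry":0,"rz":0,"hand":1},{"dx":0,"dy":16.5,"dz":-19,"rx":0,"ry":0,"rz":0,"hand":1},{"dx":0,"dy":18,"dz":-17.3,"rx":0,"ry":0,"rz":0,"hand":1},{"dx":0,"dy":20,"dz":-15.4,"rx":0,"ry":0,"rz":0,"hand":1}]'
python3 -c "
from workcell import bot
s=bot.observe();print(s['moment'],s['qpos'])"
```

```text
clock: 5.95
position: [0.5382, -0.1641, 0.2703]
tool_rot: [-3.137, -0.002, 1.662]
force: [-22.6, 4.5, 21.4]
grip_width: 0.0107
[0.91140002 4.80277684 0.22937783] [-0.22081179  0.43608168  0.57603288  1.73941085 -0.26897946  1.05051824
  0.53934659]
```

```bash
python3 -m inch '[{"dx":0,"dy":19,"dz":-15,"rx":0,"ry":0,"rz":0,"hand":1},{"dx":0,"dy":21.5,"dz":-12.5,"rx":0,"ry":0,"rz":0,"hand":1}]'
python3 -c "
from workcell import bot
s=bot.observe();print(s['moment'],s['qpos'])"
```

```text
clock: 6.15
position: [0.5816, -0.1599, 0.2965]
tool_rot: [3.141, -0.0, 1.663]
force: [12.4, -4.4, -35.8]
grip_width: 0.0103
[-1.12830559 -2.40298587  0.08495498] [-0.21659236  0.47994431  0.57331679  1.60314041 -0.2794513   1.14080849
  0.51457404]
```

```bash
python3 -m inch '[{"dx":0,"dy":23.5,"dz":-7,"rx":0,"ry":0,"rz":0,"hand":1},{"dx":0,"dy":24,"dz":-6.5,"rx":0,"ry":0,"rz":0,"hand":1},{"dx":0,"dy":0,"dz":0,"rx":0,"ry":0,"rz":0,"hand":1}]'
python3 -c "
from workcell import bot
s=bot.observe();print(s['moment'],s['qpos'])"
```

```text
clock: 6.45
position: [0.631, -0.1554, 0.3113]
tool_rot: [3.138, 0.001, 1.664]
force: [-2.7, 4.2, 14.8]
grip_width: 0.01
[9.63313702e-01 6.10041452e-01 7.50262897e-05] [-0.19921122  0.55117523  0.56416453  1.45348116 -0.30300439  1.22049007
  0.49466353]
```

```bash
python3 -m inch '[{"dx":0,"dy":24.5,"dz":-4.5,"rx":0,"ry":0,"rz":0,"hand":1},{"dx":0,"dy":24.5,"dz":-1.5,"rx":0,"ry":0,"rz":0,"hand":1},{"dx":0,"dy":7,"dz":0,"rx":0,"ry":0,"rz":0,"hand":1},{"dx":0,"dy":0,"dz":0,"rx":0,"ry":0,"rz":0,"hand":1}]'
python3 - <<'E'
from h import *
s=bot.observe();print(s['moment'],s['qpos'])
im,d=shot("scene","s2"); cv2.imwrite("pics/s2c.png",cv2.resize(im[100:340,130:390,::-1],None,fx=2.5,fy=2.5))
E
```

```text
clock: 6.85
position: [0.6858, -0.1501, 0.3165]
tool_rot: [3.139, 0.0, 1.664]
force: [2.5, 2.6, 5.4]
grip_width: 0.0102
[ 0.61084014 -0.59618921 -0.01708209] [-0.17166086  0.64509175  0.5511795   1.28252528 -0.33353517  1.30084066
  0.46928346]
```

View pics/s2c.png

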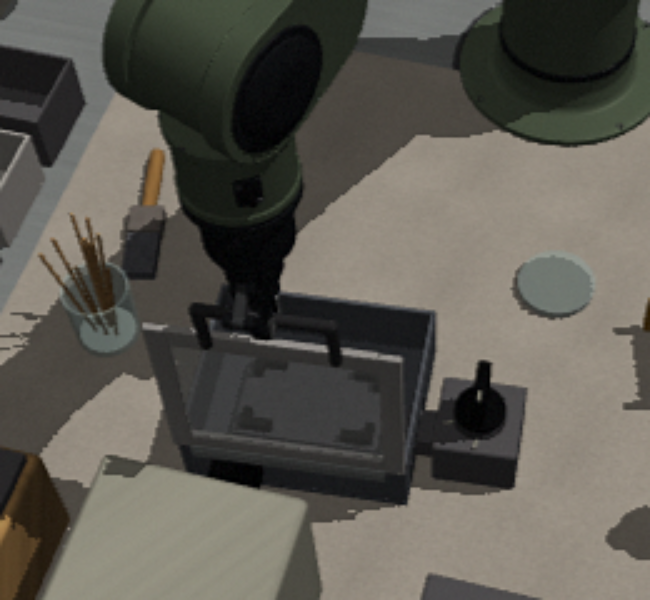

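```bash
python3 -m inch '[{"dx":0,"dy":0,"dz":0,"rx":0,"ry":0,"rz":0,"hand":-0.1},{"dx":0,"dy":0,"dz":0,"rx":0,"ry":0,"rz":0,"hand":-0.1},{"dx":0,"dy":0,"dz":0,"rx":0,"ry":0,"rz":0,"hand":-0.1},{"dx":0,"dy":0,"dz":-15,"rx":0,"ry":0,"rz":0,"hand":-0.1},{"dx":0,"dy":0,"dz":-35,"rx":0,"ry":0,"rz":0,"hand":-0.1},{"dx":0,"dy":0,"dz":-35,"rx":0,"ry":0,"rz":0,"hand":-1},{"dx":0,"dy":-20,"dz":0,"rx":0,"ry":0,"rz":0,"hand":-1}]'
python3 -m inch '[{"dx":0,"dy":0,"dz":0,"rx":0,"ry":0,"rz":0.1384,"hand":-1},{"dx":0,"dy":0,"dz":0,"rx":0,"ry":0,"rz":0.1384,"hand":-1},{"dx":0,"dy":0,"dz":0,"rx":0,"ry":0,"rz":0.1384,"hand":-1},{"dx":0,"dy":0,"dz":0,"rx":0,"ry":0,"rz":0.1384,"hand":-1},{"dx":0,"dy":0,"dz":0,"rx":0,"ry":0,"rz":0.1384,"hand":-1},{"dx":0,"dy":0,"dz":0,"rx":0,"ry":0,"rz":0.1384,"hand":-1},{"dx":0,"dy":0,"dz":0,"rx":0,"ry":0,"rz":0.1384,"hand":-1},{"dx":0,"dy":0,"dz":0,"rx":0,"ry":0,"rz":0.1384,"hand":-1},{"dx":0,"dy":0,"dz":0,"rx":0,"ry":0,"rz":0.1384,"hand":-1},{"dx":0,"dy":0,"dz":0,"rx":0,"ry":0,"rz":0.1384,"hand":-1}]'
python3 - <<'E'
from h import *
s=bot.observe();print(s['qpos'])
im,d=shot("top","t2"); shot("scene","s3")
for n in("top","scene"):
    print(n,[(ray_z(n,*x["centre"],.028).round(4),x["score"]) for x in bot.tip_of(n,"column_center")])
    C=cloud(n,np.load("pics/t2.npz" if n=="top" else "pics/s3.npz")["d"]).reshape(-1,3)
    m=(abs(C[:,0]-.42)<.12)&(abs(C[:,1]-.21)<.08)&(C[:,2]>.02)&(C[:,2]<.08); K=C[m]
    print(cv2.minAreaRect((K[:,:2]*1000).astype(np.float32)))
    m=(abs(C[:,0]-.42)<.03)&(abs(C[:,1]-.21)<.04)&(C[:,2]>.044)&(C[:,2]<.05); K=C[m]; print(len(K),K.mean(0) if len(K) else 0)
E
```

```text
clock: 7.6
position: [0.6662, -0.153, 0.404]
tool_rot: [3.136, 0.002, 1.664]
force: [0.1, 0.0, -0.3]
grip_width: 0.0741
clock: 8.6
position: [0.6642, -0.1527, 0.4002]
tool_rot: [-3.142, -0.0, 0.273]
force: [-0.1, 0.6, -0.2]
grip_width: 0.085
[-0.32364377  0.65739278  0.91307139  1.21063342 -0.50620378  1.50006879
 -0.78477377]
top [(array([0.424 , 0.2141, 0.028 ]), 0.78)]
((431.6107482910156, 216.79652404785156), (133.2070770263672, 56.0750846862793), 15.856419563293457)
275 [0.41985358 0.21350795 0.0468708 ]
scene [(array([0.4226, 0.2166, 0.028 ]), 0.61)]
((435.0538635253906, 212.14161682128906), (137.57655334472656, 57.08354568481445), 15.724088668823242)
125 [0.41819949 0.20804894 0.04657576]
```

View pics/t2.png

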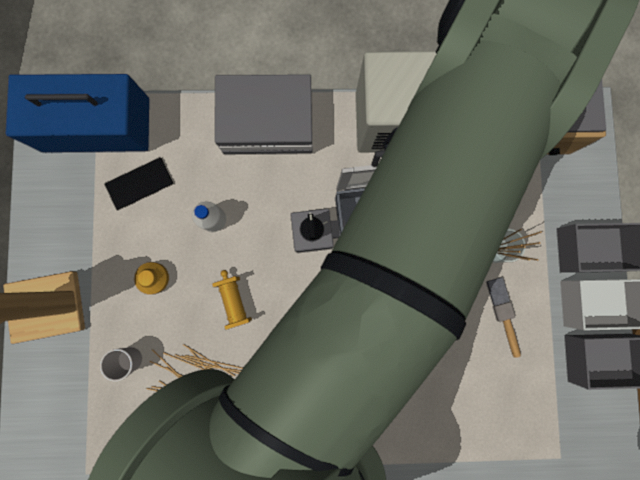

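View pics/s3.png

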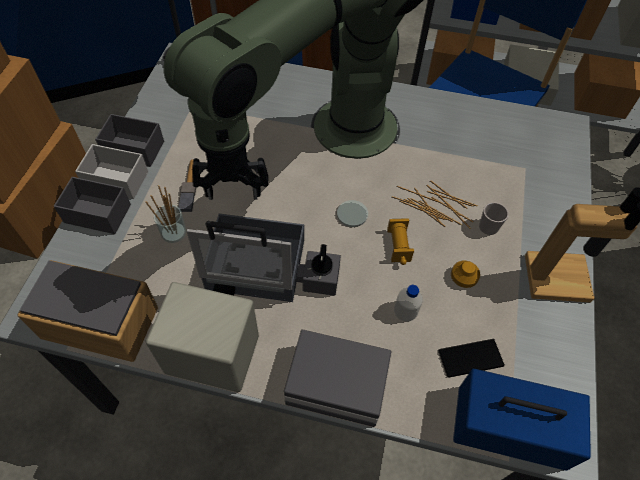

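```bash
python3 -m inch '[{"dx":-13.5,"dy":-41.7,"dz":0,"rx":0,"ry":0,"rz":0,"hand":-1},{"dx":-13.5,"dy":-41.7,"dz":0,"rx":0,"ry":0,"rz":0,"hand":-1},{"dx":-13.5,"dy":-41.7,"dz":20,"rx":0,"ry":0,"rz":0,"hand":-1},{"dx":-13.5,"dy":-41.7,"dz":20,"rx":0,"ry":0,"rz":0,"hand":-1},{"dx":-13.5,"dy":-41.7,"dz":20,"rx":0,"ry":0,"rz":0,"hand":-1},{"dx":-13.5,"dy":-41.7,"dz":20,"rx":0,"ry":0,"rz":0,"hand":-1},{"dx":-13.5,"dy":-41.7,"dz":20,"rx":0,"ry":0,"rz":0,"hand":-1},{"dx":-13.5,"dy":-41.7,"dz":20,"rx":0,"ry":0,"rz":0,"hand":-1},{"dx":-13.5,"dy":-41.7,"dz":20,"rx":0,"ry":0,"rz":0,"hand":-1},{"dx":-13.5,"dy":-41.7,"dz":20,"rx":0,"ry":0,"rz":0,"hand":-1}]'
python3 -c "
from workcell import bot
print(bot.observe()['qpos'])"
```

```text
clock: 9.8
position: [0.4185, 0.2125, 0.2395]
tool_rot: [-3.141, -0.001, 0.284]
force: [1.0, 1.4, 0.0]
grip_width: 0.0853
[-1.35429548  0.42505166  1.01275265  2.01805824 -0.44961334  0.938269
 -1.39382253]
```

```bash
python3 -m inch '[{"dx":2.5,"dy":0,"dz":30,"rx":0,"ry":0,"rz":0.005,"hand":-1},{"dx":0,"dy":0,"dz":45,"rx":0,"ry":0,"rz":0,"hand":-1},{"dx":0,"dy":0,"dz":45,"rx":0,"ry":0,"rz":0,"hand":-1},{"dx":0,"dy":0,"dz":45,"rx":0,"ry":0,"rz":0,"hand":-1},{"dx":0,"dy":0,"dz":35,"rx":0,"ry":0,"rz":0,"hand":-1},{"dx":0,"dy":0,"dz":20,"rx":0,"ry":0,"rz":0,"hand":-1},{"dx":0,"dy":0,"dz":9,"rx":0,"ry":0,"rz":0,"hand":-1},{"dx":0,"dy":0,"dz":0,"rx":0,"ry":0,"rz":0,"hand":0.1},{"dx":0,"dy":0,"dz":0,"rx":0,"ry":0,"rz":0,"hand":0.5},{"dx":0,"dy":0,"dz":0,"rx":0,"ry":0,"rz":0,"hand":0.5}]' 40
python3 -m inch '[{"dx":0,"dy":0,"dz":0,"rx":0,"ry":0,"rz":0,"hand":1},{"dx":0,"dy":0,"dz":0,"rx":0,"ry":0,"rz":0,"hand":1},{"dx":0,"dy":0,"dz":0,"rx":0,"ry":0,"rz":0,"hand":1},{"dx":0,"dy":0,"dz":-5,"rx":0,"ry":0,"rz":0,"hand":1},{"dx":0,"dy":0,"dz":-10,"rx":0,"ry":0,"rz":0,"hand":1},{"dx":0,"dy":0,"dz":-10,"rx":0,"ry":0,"rz":0,"hand":1}]'
python3 -c "
from workcell import bot
s=bot.observe();print(s['moment'])"
```

```text
clock: 10.8
position: [0.4227, 0.2123, 0.0121]
tool_rot: [-3.141, -0.002, 0.275]
force: [0.1, -0.4, -0.6]
grip_width: 0.044
clock: 11.4
position: [0.4222, 0.2118, 0.0371]
tool_rot: [-3.142, -0.0, 0.274]
force: [-1.0, -0.1, -2.4]
grip_width: 0.0409
[-0.00256975  0.00596254 -0.04438001]
```

```bash
python3 -m inch '[{"dx":0,"dy":0,"dz":-25,"rx":0,"ry":0,"rz":0,"hand":1},{"dx":0,"dy":0,"dz":-35,"rx":0,"ry":0,"rz":0,"hand":1},{"dx":0,"dy":0,"dz":-35,"rx":0,"ry":0,"rz":0,"hand":1},{"dx":0,"dy":0,"dz":-35,"rx":0,"ry":0,"rz":0,"hand":1},{"dx":0,"dy":0,"dz":-35,"rx":0,"ry":0,"rz":0,"hand":1},{"dx":0,"dy":0,"dz":-35,"rx":0,"ry":0,"rz":0,"hand":1},{"dx":0,"dy":0,"dz":-35,"rx":0,"ry":0,"rz":0,"hand":1},{"dx":0,"dy":0,"dz":-10,"rx":0,"ry":0,"rz":0,"hand":1},{"dx":0,"dy":0,"dz":0,"rx":0,"ry":0,"rz":0,"hand":1}]'
python3 - <<'E'
from h import *
s=bot.observe();print(s["force"],s["moment"])
im,d=shot("scene","s4"); cv2.imwrite("pics/s4c.png",cv2.resize(im[100:300,300:500,::-1],None,fx=3,fy=3))
E
```

```text
clock: 12.3
position: [0.4222, 0.212, 0.282]
tool_rot: [-3.14, -0.001, 0.274]
force: [0.2, -0.4, -4.3]
grip_width: 0.0404
[ 0.15500509 -0.40309299 -4.27038588] [0.04368577 0.00763262 0.00825899]
```

View pics/s4c.png

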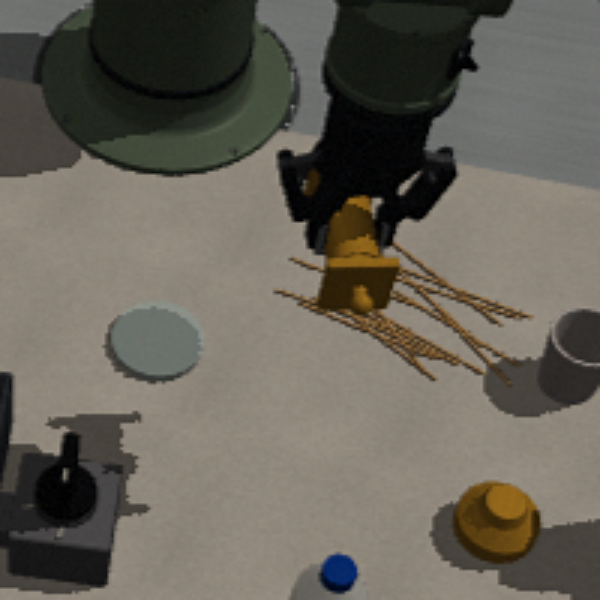

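```bash
python3 -m inch '[{"dx":0,"dy":0,"dz":0,"rx":0,"ry":0,"rz":-0.1391,"hand":1},{"dx":0,"dy":0,"dz":0,"rx":0,"ry":0,"rz":-0.1391,"hand":1},{"dx":0,"dy":0,"dz":0,"rx":0,"ry":0,"rz":-0.1391,"hand":1},{"dx":0,"dy":0,"dz":0,"rx":0,"ry":0,"rz":-0.1391,"hand":1},{"dx":0,"dy":0,"dz":0,"rx":0,"ry":0,"rz":-0.1391,"hand":1},{"dx":0,"dy":0,"dz":0,"rx":0,"ry":0,"rz":-0.1391,"hand":1},{"dx":0,"dy":0,"dz":0,"rx":0,"ry":0,"rz":-0.1391,"hand":1},{"dx":0,"dy":0,"dz":0,"rx":0,"ry":0,"rz":-0.1391,"hand":1},{"dx":0,"dy":0,"dz":0,"rx":0,"ry":0,"rz":-0.1391,"hand":1},{"dx":0,"dy":0,"dz":0,"rx":0,"ry":0,"rz":-0.1391,"hand":1}]'
python3 - <<'E'
from h import *
np.set_printoptions(precision=4,suppress=True)
yaw=.094; st=np.array([.581,-.1615]); Rm=np.array([[np.cos(yaw),-np.sin(yaw)],[np.sin(yaw),np.cos(yaw)]])
for n,f,(r0,r1,c0,c1) in(("top","top0",(160,310,320,460)),("scene","s3",(200,310,180,330))):
    im=np.load(f"pics/{f}.npz")["im"][:,:,::-1].copy()
    k=5; a=cv2.resize(im[r0:r1,c0:c1],None,fx=k,fy=k,interpolation=cv2.INTER_CUBIC)
    def poly(hx,hy,z,col):
        P=[]
        for sx,sy in((1,1),(1,-1),(-1,-1),(-1,1)):
            p=st+Rm@np.array([sx*hx,sy*hy]); r,c=w2px(n,[p[0],p[1],z]); P.append([(c-c0+.5)*k,(r-r0+.5)*k])
        cv2.polylines(a,[np.int32(P)],True,col,1)
    poly(.035,.062,.032,(0,0,255)); poly(.1,.12,.08,(0,255,0)); poly(.094,.114,.08,(255,0,0))
    cv2.imwrite(f"pics/ov_{n}.png",a)
    dd=np.load(f"pics/{f}.npz")["d"]
C=cloud("scene",np.load("pics/s3.npz")["d"]).reshape(-1,3)
q=(C[:,:2]-st)@Rm
m=(abs(q[:,0])<.08)&(abs(q[:,1])<.1); print("z percentiles in tray",np.percentile(C[m,2],[2,25,50,75,98]))
for nm,m in(("stops",(abs(q[:,0])<.07)&(abs(q[:,1])<.09)&(C[:,2]>.026)&(C[:,2]<.037)),):
    print(m.sum(), q[m].min(0),q[m].max(0),q[m].mean(0))
E
```

```text
clock: 13.35
position: [0.4214, 0.2112, 0.2795]
tool_rot: [-3.139, 0.001, 1.67]
force: [0.1, 0.0, -2.4]
grip_width: 0.0408
z percentiles in tray [0.4594 0.7562 0.7775 0.7825 0.7885]Traceback (most recent call last):
  File "<stdin>", line 19, in <module>
    return umr_minimum(a, axis, None, out, keepdims, initial, where)
ValueError: zero-size array to reduction operation minimum which has no identity
```

View pics/ov_top.png

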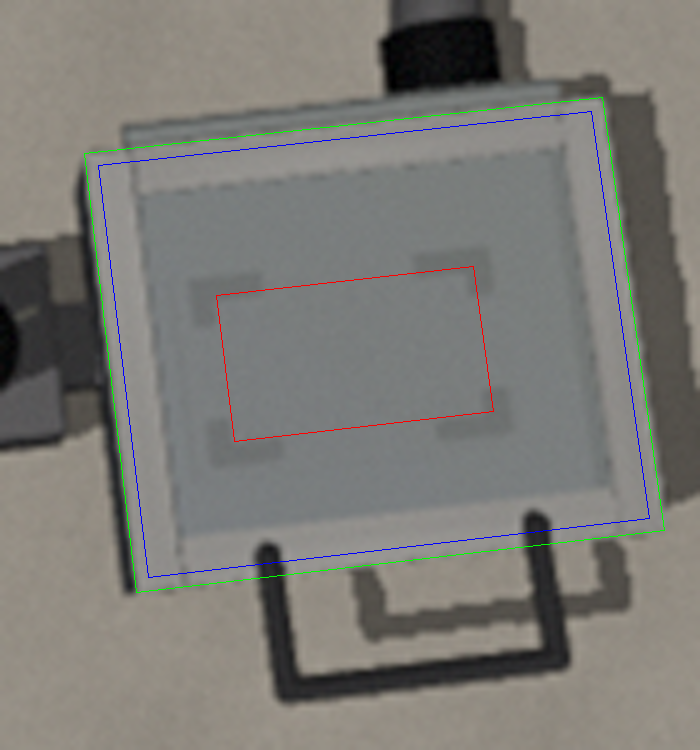

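View pics/ov_scene.png

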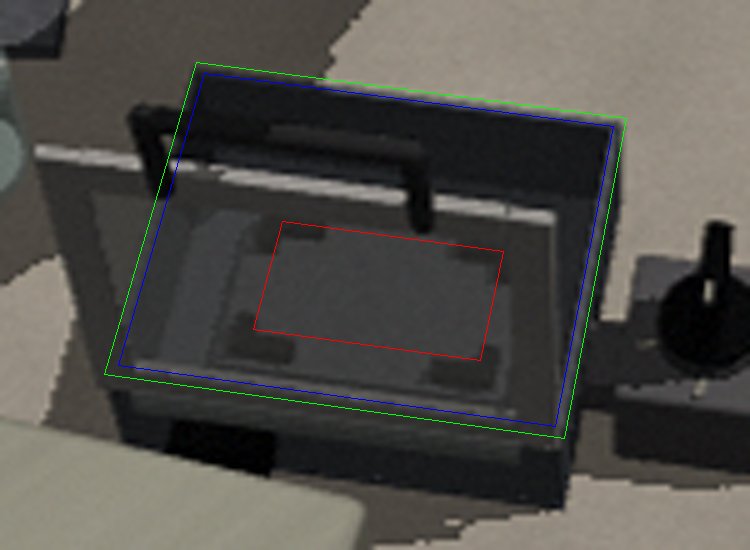

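```bash
python3 -m inch '[{"dx":-38.6,"dy":12.3,"dz":0,"rx":0,"ry":0,"rz":0,"hand":1},{"dx":-38.6,"dy":12.3,"dz":0,"rx":0,"ry":0,"rz":0,"hand":1},{"dx":-38.6,"dy":12.3,"dz":0,"rx":0,"ry":0,"rz":0,"hand":1},{"dx":-38.6,"dy":12.3,"dz":0,"rx":0,"ry":0,"rz":0,"hand":1},{"dx":-38.6,"dy":12.3,"dz":0,"rx":0,"ry":0,"rz":0,"hand":1},{"dx":-38.6,"dy":12.3,"dz":0,"rx":0,"ry":0,"rz":0,"hand":1},{"dx":-38.6,"dy":12.3,"dz":0,"rx":0,"ry":0,"rz":0,"hand":1},{"dx":-38.6,"dy":12.3,"dz":0,"rx":0,"ry":0,"rz":0,"hand":1},{"dx":-38.6,"dy":12.3,"dz":0,"rx":0,"ry":0,"rz":0,"hand":1},{"dx":-38.6,"dy":12.3,"dz":0,"rx":0,"ry":0,"rz":0.005,"hand":1}]'
python3 -m inch '[{"dx":0,"dy":0,"dz":0,"rx":0,"ry":0,"rz":0,"hand":1},{"dx":0,"dy":0,"dz":30,"rx":0,"ry":0,"rz":0,"hand":1},{"dx":0,"dy":0,"dz":30,"rx":0,"ry":0,"rz":0,"hand":1},{"dx":0,"dy":0,"dz":20,"rx":0,"ry":0,"rz":0,"hand":1},{"dx":0,"dy":0,"dz":0,"rx":0,"ry":0,"rz":0,"hand":1}]'
python3 - <<'E'
from h import *
shot("scene","s5")
im=cv2.imread("pics/s5.png"); cv2.imwrite("pics/s5c.png",cv2.resize(im[120:320,170:350],None,fx=3,fy=3))
E
```

```text
clock: 14.35
position: [0.5805, -0.1625, 0.2788]
tool_rot: [-3.139, -0.001, 1.66]
force: [0.5, 1.8, -1.8]
grip_width: 0.0408
clock: 14.85
position: [0.5787, -0.1604, 0.1971]
tool_rot: [-3.135, -0.002, 1.659]
force: [-0.0, 0.6, -2.4]
grip_width: 0.0409
```

View pics/s5c.png

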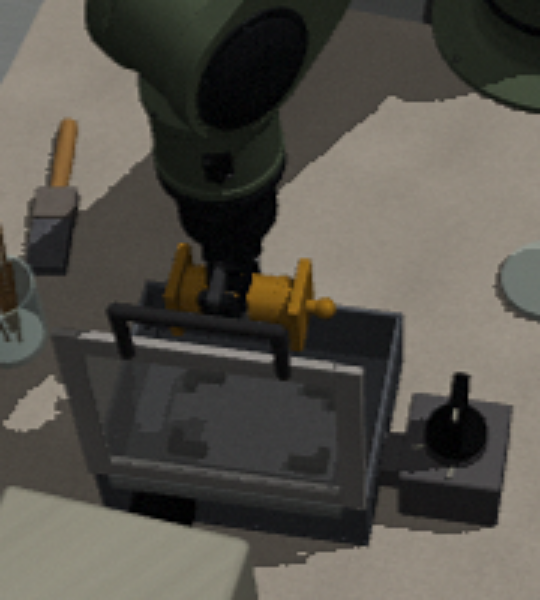

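```bash
python3 -m inch '[{"dx":-1,"dy":2,"dz":15,"rx":0,"ry":0,"rz":-0.005,"hand":1},{"dx":0,"dy":0,"dz":25,"rx":0,"ry":0,"rz":0,"hand":1},{"dx":0,"dy":0,"dz":25,"rx":0,"ry":0,"rz":0,"hand":1},{"dx":0,"dy":0,"dz":25,"rx":0,"ry":0,"rz":0,"hand":1},{"dx":0,"dy":0,"dz":25,"rx":0,"ry":0,"rz":0,"hand":1},{"dx":0,"dy":0,"dz":15,"rx":0,"ry":0,"rz":0,"hand":1},{"dx":0,"dy":0,"dz":15,"rx":0,"ry":0,"rz":0,"hand":1},{"dx":0,"dy":0,"dz":5,"rx":0,"ry":0,"rz":0,"hand":1},{"dx":0,"dy":0,"dz":0,"rx":0,"ry":0,"rz":0,"hand":1}]'
python3 - <<'E'
from h import *
s=bot.observe(); print(s["force"],s["moment"])
shot("scene","s6")
im=cv2.imread("pics/s6.png"); cv2.imwrite("pics/s6c.png",cv2.resize(im[160:310,180:340],None,fx=4,fy=4))
E
```

```text
clock: 15.8
position: [0.583, -0.1619, 0.0508]
tool_rot: [-3.141, 0.0, 1.665]
force: [0.3, -0.2, -3.1]
grip_width: 0.0408
[ 0.26783988 -0.22292363 -3.08942228] [ 0.00907667 -0.01511051 -0.01737772]
```

View pics/s6c.png

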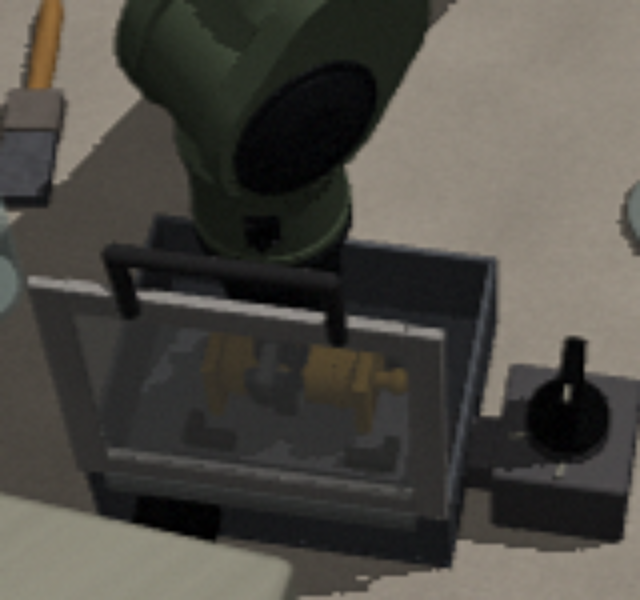

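```bash
python3 -m inch '[{"dx":0,"dy":-1.5,"dz":4,"rx":0,"ry":0,"rz":0,"hand":1},{"dx":0,"dy":0,"dz":6,"rx":0,"ry":0,"rz":0,"hand":1},{"dx":0,"dy":0,"dz":4,"rx":0,"ry":0,"rz":0,"hand":1},{"dx":0,"dy":0,"dz":2,"rx":0,"ry":0,"rz":0,"hand":1},{"dx":0,"dy":0,"dz":2,"rx":0,"ry":0,"rz":0,"hand":1},{"dx":0,"dy":0,"dz":0,"rx":0,"ry":0,"rz":0,"hand":1}]'
```

```text
clock: 16.45
position: [0.5813, -0.162, 0.0328]
tool_rot: [-3.141, -0.0, 1.665]
force: [1.1, -0.3, -2.9]
grip_width: 0.0412
```

Not yet touching; ease down a little more.

```bash
python3 -m inch '[{"dx":0,"dy":0,"dz":0.8,"rx":0,"ry":0,"rz":0,"hand":1},{"dx":0,"dy":0,"dz":0,"rx":0,"ry":0,"rz":0,"hand":1}]'
python3 -m inch '[{"dx":0,"dy":0,"dz":0.8,"rx":0,"ry":0,"rz":0,"hand":1},{"dx":0,"dy":0,"dz":0,"rx":0,"ry":0,"rz":0,"hand":1}]'
```

```text
clock: 16.65
position: [0.5815, -0.1621, 0.0324]
tool_rot: [3.141, 0.0, 1.665]
force: [-0.3, -0.0, -2.0]
grip_width: 0.0409
clock: 16.85
position: [0.5816, -0.1621, 0.0323]
tool_rot: [3.141, -0.0, 1.665]
force: [-5.2, 2.6, 15.1]
grip_width: 0.0408
```

```bash
python3 -m inch '[{"dx":0,"dy":0,"dz":-0.8,"rx":0,"ry":0,"rz":0,"hand":0},{"dx":0,"dy":0,"dz":0,"rx":0,"ry":0,"rz":0,"hand":-0.3},{"dx":0,"dy":0,"dz":0,"rx":0,"ry":0,"rz":0,"hand":-0.7},{"dx":0,"dy":0,"dz":0,"rx":0,"ry":0,"rz":0,"hand":-0.7},{"dx":0,"dy":0,"dz":0,"rx":0,"ry":0,"rz":0,"hand":-0.7},{"dx":0,"dy":0,"dz":-10,"rx":0,"ry":0,"rz":0,"hand":-0.7},{"dx":0,"dy":0,"dz":-20,"rx":0,"ry":0,"rz":0,"hand":-0.7},{"dx":0,"dy":0,"dz":-35,"rx":0,"ry":0,"rz":0,"hand":-0.7},{"dx":0,"dy":0,"dz":-45,"rx":0,"ry":0,"rz":0,"hand":-0.7},{"dx":0,"dy":0,"dz":-45,"rx":0,"ry":0,"rz":0,"hand":-0.7}]'
python3 -m inch '[{"dx":0,"dy":-10,"dz":-45,"rx":0,"ry":0,"rz":0,"hand":-0.7},{"dx":0,"dy":-10,"dz":-45,"rx":0,"ry":0,"rz":0,"hand":-0.7},{"dx":0,"dy":-10,"dz":-45,"rx":0,"ry":0,"rz":0,"hand":-0.7},{"dx":0,"dy":0,"dz":-45,"rx":0,"ry":0,"rz":0,"hand":-0.5},{"dx":0,"dy":0,"dz":-40,"rx":0,"ry":0,"rz":0,"hand":-0.1},{"dx":0,"dy":0,"dz":0,"rx":0,"ry":0,"rz":0,"hand":-0.1}]'
python3 - <<'E'
from h import *
np.set_printoptions(precision=4,suppress=True)
im,d=shot("scene","s7")
a=cv2.resize(im[180:310,180:340,::-1],None,fx=4.5,fy=4.5); cv2.imwrite("pics/s7c.png",a)
print([(ray_z("scene",*x["centre"],.34),x["centre"],x["score"]) for x in bot.tip_of("scene","guard_handle")])
C=cloud("scene",d).reshape(-1,3)
m=(C[:,0]>.6)&(C[:,0]<.75)&(C[:,1]>-.26)&(C[:,1]<-.05)&(C[:,2]>.28)&(C[:,2]<.36); G=C[m]
h=G[G[:,2]>.325]; print(len(h),h.mean(0),h.min(0),h.max(0))
E
```

```text
clock: 17.85
position: [0.581, -0.1621, 0.1894]
tool_rot: [-3.141, 0.0, 1.664]
force: [1.5, 0.1, -0.4]
grip_width: 0.0727
clock: 18.45
position: [0.5522, -0.166, 0.4127]
tool_rot: [3.135, 0.002, 1.664]
force: [-0.4, -0.3, -0.6]
grip_width: 0.0468
[(array([ 0.6871, -0.1516,  0.34  ]), [224.6, 234.8], 0.58)]
330 [ 0.6887 -0.152   0.3344] [ 0.6764 -0.218   0.3252] [ 0.6999 -0.0881  0.3422]
```

View pics/s7c.png

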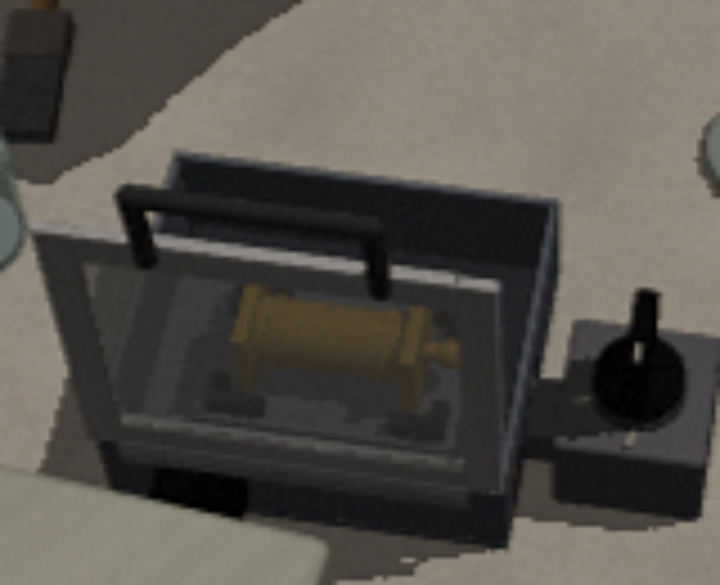

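```bash
python3 -m inch '[{"dx":0,"dy":34,"dz":0,"rx":0,"ry":0,"rz":0,"hand":-0.1},{"dx":1,"dy":40,"dz":0,"rx":0,"ry":0,"rz":0,"hand":-0.1},{"dx":1,"dy":40,"dz":0,"rx":0,"ry":0,"rz":0,"hand":-0.1},{"dx":1,"dy":20,"dz":0,"rx":0,"ry":0,"rz":0,"hand":-0.1},{"dx":0,"dy":0,"dz":15,"rx":0,"ry":0,"rz":0,"hand":-0.1},{"dx":0,"dy":0,"dz":0,"rx":0,"ry":0,"rz":0,"hand":-0.1}]' 20
```

```text
clock: 19.15
position: [0.6841, -0.1491, 0.3891]
tool_rot: [-3.137, -0.001, 1.664]
force: [-0.3, 0.3, -0.7]
grip_width: 0.0472
```

```bash
python3 -m inch '[{"dx":0,"dy":1.5,"dz":20,"rx":0,"ry":0,"rz":0,"hand":-0.1},{"dx":0,"dy":0,"dz":25,"rx":0,"ry":0,"rz":0,"hand":-0.1},{"dx":0,"dy":0,"dz":20,"rx":0,"ry":0,"rz":0,"hand":-0.1},{"dx":0,"dy":0,"dz":7.5,"rx":0,"ry":0,"rz":0,"hand":-0.1},{"dx":0,"dy":0,"dz":0,"rx":0,"ry":0,"rz":0,"hand":0.4},{"dx":0,"dy":0,"dz":0,"rx":0,"ry":0,"rz":0,"hand":1},{"dx":0,"dy":0,"dz":0,"rx":0,"ry":0,"rz":0,"hand":1},{"dx":0,"dy":0,"dz":0,"rx":0,"ry":0,"rz":0,"hand":1}]' 20
```

```text
clock: 19.95
position: [0.6864, -0.1494, 0.321]
tool_rot: [3.14, 0.0, 1.665]
force: [-2.2, 0.4, 7.0]
grip_width: 0.0109
```

```bash
python3 -m inch '[{"dx":0,"dy":-12.6,"dz":0,"rx":0,"ry":0,"rz":0,"hand":1},{"dx":0,"dy":-12.7,"dz":0.7,"rx":0,"ry":0,"rz":0,"hand":1},{"dx":0,"dy":-24.8,"dz":3.3,"rx":0,"ry":0,"rz":0,"hand":1},{"dx":0,"dy":-24.4,"dz":5.7,"rx":0,"ry":0,"rz":0,"hand":1}]'
```

```text
clock: 20.35
position: [0.612, -0.1564, 0.3109]
tool_rot: [3.139, 0.001, 1.665]
force: [4.4, -1.9, -0.8]
grip_width: 0.0112
```

```bash
python3 -m inch '[{"dx":0,"dy":-23.6,"dz":8,"rx":0,"ry":0,"rz":0,"hand":1},{"dx":0,"dy":-22.7,"dz":10.5,"rx":0,"ry":0,"rz":0,"hand":1},{"dx":0,"dy":-21.6,"dz":12.7,"rx":0,"ry":0,"rz":0,"hand":1},{"dx":0,"dy":-20.2,"dz":14.7,"rx":0,"ry":0,"rz":0,"hand":1}]'
```

```text
clock: 20.75
position: [0.524, -0.1647, 0.2648]
tool_rot: [3.139, 0.0, 1.665]
force: [4.0, -2.1, -0.3]
grip_width: 0.0114
```

```bash
python3 -m inch '[{"dx":0,"dy":-18.4,"dz":16.5,"rx":0,"ry":0,"rz":0,"hand":1},{"dx":0,"dy":-16.8,"dz":18.4,"rx":0,"ry":0,"rz":0,"hand":1},{"dx":0,"dy":-15,"dz":20.1,"rx":0,"ry":0,"rz":0,"hand":1},{"dx":0,"dy":-12.8,"dz":21.5,"rx":0,"ry":0,"rz":0,"hand":1}]'
```

```text
clock: 21.15
position: [0.461, -0.1708, 0.1878]
tool_rot: [3.14, 0.0, 1.664]
force: [3.9, -0.9, 0.9]
grip_width: 0.011
```

```bash
python3 -m inch '[{"dx":0,"dy":-10.5,"dz":22.3,"rx":0,"ry":0,"rz":0,"hand":1},{"dx":0,"dy":-8.3,"dz":23.5,"rx":0,"ry":0,"rz":0,"hand":1},{"dx":0,"dy":-6,"dz":24,"rx":0,"ry":0,"rz":0,"hand":1},{"dx":0,"dy":-2,"dz":12.5,"rx":0,"ry":0,"rz":0,"hand":1},{"dx":0,"dy":-1.3,"dz":12,"rx":0,"ry":0,"rz":0,"hand":1},{"dx":0,"dy":-0.5,"dz":5,"rx":0,"ry":0,"rz":0,"hand":1},{"dx":0,"dy":0,"dz":3,"rx":0,"ry":0,"rz":0,"hand":1},{"dx":0,"dy":0,"dz":0,"rx":0,"ry":0,"rz":0,"hand":1}]'
```

```text
clock: 21.95
position: [0.4322, -0.1734, 0.0851]
tool_rot: [-3.14, -0.0, 1.664]
force: [-8.1, -2.8, -4.0]
grip_width: 0.0111
```

```bash
python3 -m inch '[{"dx":0,"dy":0,"dz":1.5,"rx":0,"ry":0,"rz":0,"hand":1},{"dx":0,"dy":0,"dz":0,"rx":0,"ry":0,"rz":0,"hand":1}]'
python3 -m inch '[{"dx":0,"dy":0,"dz":1,"rx":0,"ry":0,"rz":0,"hand":1},{"dx":0,"dy":0,"dz":0,"rx":0,"ry":0,"rz":0,"hand":1}]'
```

```text
clock: 22.15
position: [0.4322, -0.1734, 0.0838]
tool_rot: [-3.14, -0.0, 1.664]
force: [-8.2, -4.1, -3.3]
grip_width: 0.0111
clock: 22.35
position: [0.4321, -0.1734, 0.0832]
tool_rot: [-3.14, -0.001, 1.664]
force: [-12.4, -1.2, 11.5]
grip_width: 0.0111
```

```bash
python3 -m inch '[{"dx":0,"dy":0,"dz":0.7,"rx":0,"ry":0,"rz":0,"hand":1},{"dx":0,"dy":0,"dz":0,"rx":0,"ry":0,"rz":0,"hand":1},{"dx":0,"dy":0,"dz":0,"rx":0,"ry":0,"rz":0,"hand":0.2},{"dx":0,"dy":0,"dz":0,"rx":0,"ry":0,"rz":0,"hand":-0.1},{"dx":0,"dy":0,"dz":0,"rx":0,"ry":0,"rz":0,"hand":-0.1},{"dx":0,"dy":0,"dz":-15,"rx":0,"ry":0,"rz":0,"hand":-0.1},{"dx":0,"dy":0,"dz":-40,"rx":0,"ry":0,"rz":0,"hand":-0.1},{"dx":0,"dy":0,"dz":-45,"rx":0,"ry":0,"rz":0,"hand":-0.1},{"dx":0,"dy":0,"dz":-45,"rx":0,"ry":0,"rz":0,"hand":-0.1},{"dx":0,"dy":0,"dz":-45,"rx":0,"ry":0,"rz":0,"hand":0}]'
python3 - <<'E'
from h import *
np.set_printoptions(precision=4,suppress=True)
im,d=shot("scene","s8")
cv2.imwrite("pics/s8c.png",cv2.resize(im[180:310,180:360,::-1],None,fx=4.4,fy=4.4))
C=cloud("scene",d).reshape(-1,3)
C0=cloud("scene",np.load("pics/scene0.npz")["d"]).reshape(-1,3)
for c in(C0,C):
    m=(c[:,0]>.42)&(c[:,0]<.445)&(c[:,1]<-.12)&(c[:,1]>-.225)&(c[:,2]>.07)&(c[:,2]<.13);print(m.sum(),c[m].mean(0))
    m=(c[:,0]>.485)&(c[:,0]<.50)&(c[:,1]<-.1)&(c[:,1]>-.25)&(c[:,2]>.07)&(c[:,2]<.13);print(m.sum(),c[m].mean(0))
print([(ray_z("scene",*x["centre"],.122),x["score"]) for x in bot.tip_of("scene","knob_grip")])
E
```

```text
clock: 23.35
position: [0.4328, -0.1731, 0.274]
tool_rot: [-3.141, 0.0, 1.664]
force: [0.9, 1.3, -1.1]
grip_width: 0.0426
166 [ 0.4356 -0.1713  0.1015]
240 [ 0.4928 -0.172   0.0908]
162 [ 0.4353 -0.171   0.0987]
238 [ 0.4926 -0.1698  0.0887]
[(array([0.5913, 0.0299, 0.122 ]), 0.91)]
```

View pics/s8c.png

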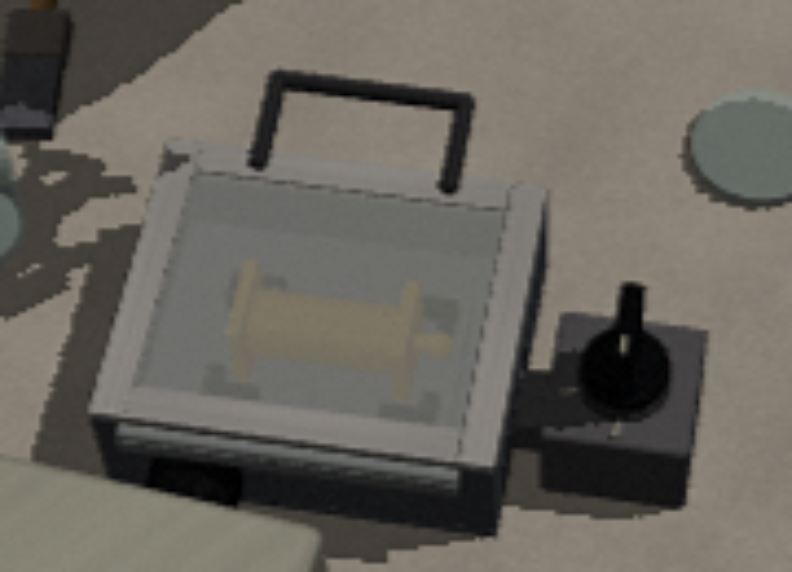

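```bash
python3 -m inch '[{"dx":0,"dy":0,"dz":0,"rx":0,"ry":0,"rz":-0.143,"hand":0},{"dx":0,"dy":0,"dz":0,"rx":0,"ry":0,"rz":-0.143,"hand":0},{"dx":0,"dy":0,"dz":0,"rx":0,"ry":0,"rz":-0.143,"hand":0},{"dx":0,"dy":0,"dz":0,"rx":0,"ry":0,"rz":-0.143,"hand":0},{"dx":0,"dy":0,"dz":0,"rx":0,"ry":0,"rz":-0.143,"hand":0},{"dx":0,"dy":0,"dz":0,"rx":0,"ry":0,"rz":-0.143,"hand":0},{"dx":0,"dy":0,"dz":0,"rx":0,"ry":0,"rz":-0.143,"hand":0},{"dx":0,"dy":0,"dz":0,"rx":0,"ry":0,"rz":-0.143,"hand":0},{"dx":0,"dy":0,"dz":0,"rx":0,"ry":0,"rz":-0.143,"hand":0},{"dx":0,"dy":0,"dz":0,"rx":0,"ry":0,"rz":-0.143,"hand":0}]' 60
python3 -m inch '[{"dx":0,"dy":0,"dz":0,"rx":0,"ry":0,"rz":-0.142,"hand":0},{"dx":-28.1,"dy":30.4,"dz":0,"rx":0,"ry":0,"rz":0,"hand":0},{"dx":-28.1,"dy":30.4,"dz":0,"rx":0,"ry":0,"rz":0,"hand":0},{"dx":-28.1,"dy":30.4,"dz":0,"rx":0,"ry":0,"rz":0,"hand":0},{"dx":-28.1,"dy":30.4,"dz":0,"rx":0,"ry":0,"rz":0,"hand":0},{"dx":-28.1,"dy":30.4,"dz":0,"rx":0,"ry":0,"rz":0,"hand":0},{"dx":-28.1,"dy":30.4,"dz":0,"rx":0,"ry":0,"rz":0,"hand":0},{"dx":0,"dy":0,"dz":20,"rx":0,"ry":0,"rz":0,"hand":0},{"dx":0,"dy":0,"dz":0,"rx":0,"ry":0,"rz":0,"hand":0}]'
python3 -c "
from workcell import bot
print(bot.observe()['qpos'])"
```

```text
clock: 24.45
position: [0.4332, -0.1729, 0.272]
tool_rot: [3.141, 0.0, 3.101]
force: [0.1, 0.3, 0.1]
grip_width: 0.0425
clock: 25.35
position: [0.5828, 0.0255, 0.2497]
tool_rot: [-3.141, -0.004, -3.045]
force: [-0.5, 0.3, -0.7]
grip_width: 0.0427
[-0.42217103  0.46407098  0.39279845  1.70540133 -0.20229751  1.0161322
  1.70846538]
```

```bash
python3 -m inch '[{"dx":-0.7,"dy":-0.8,"dz":25,"rx":0,"ry":0,"rz":0,"hand":0},{"dx":0,"dy":0,"dz":35,"rx":0,"ry":0,"rz":0,"hand":0},{"dx":0,"dy":0,"dz":35,"rx":0,"ry":0,"rz":0,"hand":0},{"dx":0,"dy":0,"dz":30,"rx":0,"ry":0,"rz":0,"hand":0},{"dx":0,"dy":0,"dz":15,"rx":0,"ry":0,"rz":0,"hand":0},{"dx":0,"dy":0,"dz":5,"rx":0,"ry":0,"rz":0,"hand":0},{"dx":0,"dy":0,"dz":0,"rx":0,"ry":0,"rz":0,"hand":1},{"dx":0,"dy":0,"dz":0,"rx":0,"ry":0,"rz":0,"hand":1},{"dx":0,"dy":0,"dz":0,"rx":0,"ry":0,"rz":0,"hand":1},{"dx":0,"dy":0,"dz":0,"rx":0,"ry":0,"rz":0,"hand":1}]'
```

```text
clock: 26.35
position: [0.585, 0.0244, 0.1082]
tool_rot: [3.141, 0.002, -3.046]
force: [-0.1, 3.2, 2.8]
grip_width: 0.0131
```

```bash
python3 -m inch '[{"dx":0,"dy":0,"dz":3,"rx":0,"ry":0,"rz":0,"hand":1},{"dx":0,"dy":0,"dz":3,"rx":0,"ry":0,"rz":0,"hand":1},{"dx":0,"dy":0,"dz":3,"rx":0,"ry":0,"rz":0,"hand":1},{"dx":0,"dy":0,"dz":0,"rx":0,"ry":0,"rz":0,"hand":1}]'
python3 -m inch '[{"dx":0,"dy":0,"dz":1,"rx":0,"ry":0,"rz":0,"hand":1},{"dx":0,"dy":0,"dz":0,"rx":0,"ry":0,"rz":0,"hand":1}]'
```

```text
clock: 26.75
position: [0.585, 0.0243, 0.0986]
tool_rot: [3.141, 0.001, -3.046]
force: [-0.4, 4.8, 12.3]
grip_width: 0.013
clock: 26.95
position: [0.5852, 0.0244, 0.0984]
tool_rot: [3.141, 0.002, -3.046]
force: [-4.8, 4.9, 27.6]
grip_width: 0.0132
```

```bash
python3 -m inch '[{"dx":0,"dy":0,"dz":0,"rx":0,"ry":0,"rz":0.1,"hand":1},{"dx":0,"dy":0,"dz":0,"rx":0,"ry":0,"rz":0.1,"hand":1},{"dx":0,"dy":0,"dz":0,"rx":0,"ry":0,"rz":0.1,"hand":1},{"dx":0,"dy":0,"dz":0,"rx":0,"ry":0,"rz":0.1,"hand":1}]'
python3 -c "
from workcell import bot
print(bot.observe()['moment'])"
```

```text
clock: 27.35
position: [0.5851, 0.0239, 0.0984]
tool_rot: [3.14, 0.001, 2.833]
force: [-6.1, 3.7, 28.4]
grip_width: 0.0129
[0.59555577 1.47506026 0.03433955]
```

```bash
python3 -m inch '[{"dx":0,"dy":0,"dz":0,"rx":0,"ry":0,"rz":0.1,"hand":1},{"dx":0,"dy":0,"dz":0,"rx":0,"ry":0,"rz":0.1,"hand":1},{"dx":0,"dy":0,"dz":0,"rx":0,"ry":0,"rz":0.1,"hand":1},{"dx":0,"dy":0,"dz":0,"rx":0,"ry":0,"rz":0.1,"hand":1}]'
python3 -c "
from workcell import bot
print(bot.observe()['moment'])"
```

```text
clock: 27.75
position: [0.5849, 0.0235, 0.0984]
tool_rot: [3.14, 0.001, 2.432]
force: [-7.7, 1.9, 29.4]
grip_width: 0.0131
[0.25245557 2.03208265 0.06404604]
```

```bash
python3 -m inch '[{"dx":0,"dy":0,"dz":0,"rx":0,"ry":0,"rz":0.1,"hand":1},{"dx":0,"dy":0,"dz":0,"rx":0,"ry":0,"rz":0.1,"hand":1},{"dx":0,"dy":0,"dz":0,"rx":0,"ry":0,"rz":0.1,"hand":1},{"dx":0,"dy":0,"dz":0,"rx":0,"ry":0,"rz":0.1,"hand":1},{"dx":0,"dy":0,"dz":0,"rx":0,"ry":0,"rz":0.08,"hand":1},{"dx":0,"dy":0,"dz":0,"rx":0,"ry":0,"rz":0,"hand":1}]'
python3 -c "
from workcell import bot
s=bot.observe();print(s['moment'],s['qpos'])"
```

```text
clock: 28.35
position: [0.5844, 0.0233, 0.0984]
tool_rot: [3.141, 0.0, 1.953]
force: [-11.4, 1.9, 35.5]
grip_width: 0.0129
[ 0.39613321  2.72039338 -0.01603126] [-0.57637092  0.74364773  0.65680352  1.83860177 -0.62929011  0.7785955
  0.80015427]
```

```bash
python3 -m inch '[{"dx":0,"dy":0,"dz":0,"rx":0,"ry":0,"rz":0.04,"hand":1},{"dx":0,"dy":0,"dz":0,"rx":0,"ry":0,"rz":0,"hand":1}]'
python3 -c "
from workcell import bot
s=bot.observe();print(s['moment'])"
python3 -m inch '[{"dx":0,"dy":0,"dz":0,"rx":0,"ry":0,"rz":0.04,"hand":1},{"dx":0,"dy":0,"dz":0,"rx":0,"ry":0,"rz":0,"hand":1}]'
python3 -c "
from workcell import bot
s=bot.observe();print(s['moment'])"
```

```text
clock: 28.55
position: [0.5843, 0.0233, 0.0984]
tool_rot: [3.141, -0.0, 1.915]
force: [-10.4, 1.4, 34.6]
grip_width: 0.0131
[0.33790377 2.76605075 0.42078761]
clock: 28.75
position: [0.5843, 0.0233, 0.0984]
tool_rot: [3.142, -0.0, 1.876]
force: [-10.6, 1.5, 35.2]
grip_width: 0.0131
[0.34820397 2.8464751  1.00743187]
```

```bash
python3 -m inch '[{"dx":0,"dy":0,"dz":-3,"rx":0,"ry":0,"rz":0,"hand":1},{"dx":0,"dy":0,"dz":-4,"rx":0,"ry":0,"rz":0,"hand":1},{"dx":0,"dy":0,"dz":-3.5,"rx":0,"ry":0,"rz":0,"hand":1},{"dx":0,"dy":0,"dz":0,"rx":0,"ry":0,"rz":0,"hand":0.5},{"dx":0,"dy":0,"dz":0,"rx":0,"ry":0,"rz":0,"hand":0},{"dx":0,"dy":0,"dz":0,"rx":0,"ry":0,"rz":0,"hand":0},{"dx":0,"dy":0,"dz":-15,"rx":0,"ry":0,"rz":0,"hand":0},{"dx":0,"dy":0,"dz":-40,"rx":0,"ry":0,"rz":0,"hand":0},{"dx":0,"dy":0,"dz":-45,"rx":0,"ry":0,"rz":0,"hand":0},{"dx":0,"dy":0,"dz":-45,"rx":0,"ry":0,"rz":0,"hand":0}]'
python3 -m inch '[{"dx":0,"dy":-35,"dz":-20,"rx":0,"ry":0,"rz":0,"hand":0},{"dx":0,"dy":-40,"dz":-20,"rx":0,"ry":0,"rz":0,"hand":0},{"dx":0,"dy":-40,"dz":-20,"rx":0,"ry":0,"rz":0,"hand":0},{"dx":0,"dy":-40,"dz":-20,"rx":0,"ry":0,"rz":0,"hand":0},{"dx":0,"dy":0,"dz":0,"rx":0,"ry":0,"rz":0,"hand":0}]'
python3 - <<'E'
from h import *
np.set_printoptions(precision=4,suppress=True)
im,d=shot("scene","s9"); shot("top","t9")
cv2.imwrite("pics/s9c.png",cv2.resize(im[180:310,180:360,::-1],None,fx=4.4,fy=4.4))
c=cloud("scene",d).reshape(-1,3)
m=(c[:,0]>.42)&(c[:,0]<.445)&(c[:,1]<-.12)&(c[:,1]>-.225)&(c[:,2]>.07)&(c[:,2]<.13);print(m.sum(),c[m].mean(0))
m=(c[:,0]>.485)&(c[:,0]<.50)&(c[:,1]<-.1)&(c[:,1]>-.25)&(c[:,2]>.07)&(c[:,2]<.13);print(m.sum(),c[m].mean(0))
m=(abs(c[:,0]-.5835)<.045)&(abs(c[:,1]-.025)<.045)&(c[:,2]>.12)&(c[:,2]<.15);K=c[m];print("knob",len(K),cv2.minAreaRect((K[K[:,2]>.13][:,:2]*1000).astype(np.float32)),np.percentile(K[:,2],[50,95]))
E
```

```text
clock: 29.75
position: [0.584, 0.0234, 0.2551]
tool_rot: [-3.141, 0.0, 1.876]
force: [0.3, 0.3, 0.3]
grip_width: 0.0427
clock: 30.25
position: [0.4339, -0.0245, 0.3351]
tool_rot: [3.137, -0.006, 1.875]
force: [1.1, 0.6, -0.1]
grip_width: 0.0426
158 [ 0.4355 -0.1708  0.0991]
246 [ 0.4928 -0.171   0.0888]
knob 171 ((585.9872436523438, 22.964170455932617), (19.297218322753906, 50.918338775634766), 16.597148895263672) [0.1366 0.1431]
```

View pics/s9c.png

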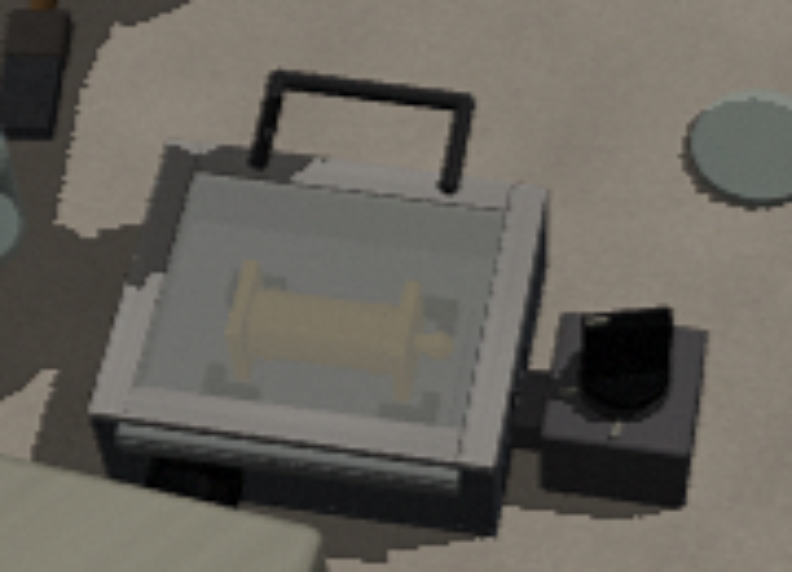

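View pics/t9.png

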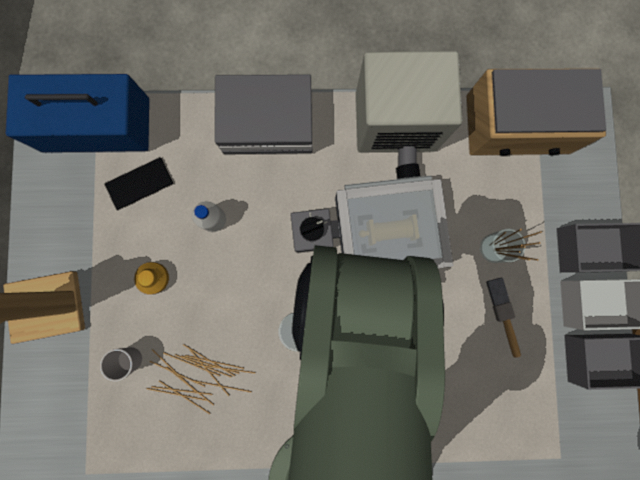

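```bash
python3 -c "
from workcell import bot
s=bot.observe();print(s['clock'],s['force'])
print(bot.job_done())"
```

```text
30.35 [-0.18346147  0.55195412 -0.13125864]
the job is handed in; nothing more can be done
None
```

I did the whole job in the order asked and handed it in at 30.4 s of the 72 s.

- **Guard up:** I lifted it to about 1.5 rad and it stayed there when released. Wrist forces reached about 38 N, because my first arc was 1–2 mm off. I corrected the arc before closing.
- **Column:** I lowered it until it touched the pad at the expected height (TCP at 32.3 mm, expected 32 mm) and let go. The pictures show it lying flat between the corner stops.
- **Guard closed:** I lowered it until the closing force rose. Depth then put the guard's front edge at 88.7 mm, against 89 mm for fully closed. It had started about 2 mm ajar.
- **Knob:** I pressed it to its bottom stop at about 28–35 N and turned it clockwise until it met the end stop, at about 1 N m. Letting it rise, I measured the bar top at about 0.14 m, which is its fully up position.

**Last checks:** The final pictures show the guard closed, the column nested, the knob turned and the bystanders in view where they were, with the arm clear of everything and its wrist force near zero. The one disagreement was the knob angle. A rough fit to the depth picture gave about 1.37 rad, slightly beyond the 1.3 rad stop. The tool itself had turned 1.36 rad, part of it past the point where the stop was felt, so I put the difference down to measurement noise and grip slip.

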